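Find the sealed case that rattles and hold it out over the foam tray

TASK

One of the three identical sealed grey cases has a loose metal ball inside: pick the cases up and shake or rock each in the air, end to end, until you find the one that rattles, setting the ones that do not flat on the worktop again where they stood. Hold the rattling case out level over the white foam tray, well clear above it, and finish while still holding it there; do not knock or shift the timer, stopper, bottle and dish that stand around.

Things in the scene. Friction and masses are not known exactly. Their poses are not given: they have to be found in the camera images.
- case_a_center (a point): centre (half-way up) of one of three identical sealed grey cases: box 100 mm long (its x), 42 mm wide (its y), 44 mm high (z), steel clip on each end, flat on the worktop, 30 mm free beside it for fingers. Cases with contents weigh 0.15 to 0.62 kg, each different, so weight tells nothing sure.
- case_b_center (a point): centre (half-way up) of one of three identical sealed grey cases: box 100 mm long (its x), 42 mm wide (its y), 44 mm high (z), steel clip on each end, flat on the worktop, 30 mm free beside it for fingers. Two are empty; in the third, any one, a loose 28 mm hard-metal ball (0.17 kg) can roll along x: 31 mm off-centre at each end.
- case_c_center (a point): centre (half-way up) of one of three identical sealed grey cases: box 100 mm long (its x), 42 mm wide (its y), 44 mm high (z), steel clip on each end, flat on the worktop, 30 mm free beside it for fingers. The inner floor falls 3 mm from a middle ridge to both ends: tip 0.07 rad or more and the ball runs over; level, it stays there, 0.05 N m about the grasp.
- tray_center (a point): middle of the white foam tray with a green bed, 220 mm (its x, away from the robot) x 310 mm (its y), rim 37 mm high, fixed on the worktop; the point lies on the bed, 22 mm above the worktop; axes parallel to the tray's sides
- bench_timer: digital bench timer, 46 x 62 x 68 mm, bystander; origin at the centre of its underside
- stopper: rubber stopper, 29 mm across, 26 mm high, bystander; origin at the centre of its underside
- small_bottle: small white bottle with a screw cap, 44 mm across, 92 mm high, bystander; origin at the centre of its underside
- petri: flat round dish, 92 mm across, 16 mm high, bystander; origin at the centre of its underside

How it is judged:
By the outcome, as a careful person would: the job done as asked, in the order asked, and still so for the second after the job is handed in, while the arm keeps its last pose, push and grip.
It also fails if it takes over 72 s, if anything falls off the work surface, if the arm or the gripper's body presses on something with over 40 N, if the wrist force passes 120 N, or if a joint passes its speed limit or range.

ROBOT

A 6-joint arm with a two-finger parallel gripper is mounted at the origin on a cart in front of the work surface, level with it; the furniture and walls round the work are solid. World frame = base frame: x ahead of the robot, y to its left, z up, the work surface at z = 0. Lengths are in m, angles in rad, forces in N, time in s.
With the tool pointing down it reaches from about 0.3 to 0.875 m from the base axis. Payload 6.4 kg.
Tool frame: the origin (TCP) lies midway between the tips of the shut fingers; the grasp point (between the pads) lies 19 mm behind it; z points along the fingers, y is the direction in which the jaws open and shut (so a half turn about z gives the same grasp; the last joint's range is limited). The gripper opens to 85 mm and grips with 20 to 120 N. Pads are 22 mm wide; open, the fingers measure 114 mm over their backs; the gripper's body (76 mm by 85 mm) begins 54 mm behind the grasp point. The pads swing forward as they close: fully open they stand 13 mm farther back than shut.
Start: joints at [-1.541, 0.181, 1.607, -0, 1.354, -0.206], TCP at [0.134, -0.559, 0.231] pointing down, gripper open.
Joint ranges: [-2.99, 2.99], [-0.89, 2.07], [0.3, 2.58], [-1.14, 4.28], [0, 2.63], [-3.12, 3.12]. Speed limits (rad/s): [2.57, 2.57, 3.01, 3.14, 3.14, 3.14].

INTERFACE

Orientations are given as a unit quaternion [w, x, y, z].
In Python, from bench import ctrl gives the robot as it stands. The module is installed in compiled form; this text tells all that it offers.
- The arm moves only by the tool arm_command, never from a script. Its argument "plan" is one flat list of numbers, 4 for each row, row after row: the shift along the tool's x, y, z in mm, then the turn about the tool's z in rad. A call has 1 to 20 rows; each row shifts and turns the commanded pose from where the row before left it, along the tool's axes as they then stand; what a row does not reach is not made up. A row lasts 1/10 s, in which the tool goes at most 50 mm and 8.59 degrees, less where a joint would pass 70% of its speed; a pose out of reach is approached as far as the arm can. A call is refused whole if a number of a shift passes 50 or a number of a turn 0.15, either way. A call with a gripper value outside its range is refused whole. "grip" is the opening, from 0 (shut) to 1 (fully open), set as the call begins (left out, the last holds). The fingers move at their own pace and stop on an object; the grip force is fixed at half the most. Time passes only in rows, so rows that do not move let the fingers close. It gives the time, the measured TCP pose, the force and the opening at its end, in the units of the state.
- ctrl.get_obs(): the state, without advancing time (a new reading comes with each control period).
- ctrl.camera(name): name is "scene" or "top" or "wrist"; returns a dict with "color" (384x512x3 uint8, red, green, blue), "camera_matrix" (3x3 intrinsics, pixels), "eye" and "attitude" of the camera in the world; the wrist camera has in their place "T_tool_cam" (4x4, takes a point from camera to tool coordinates, whose origin is the TCP and whose axes are the flange's). Camera axes: x right, y up, looking along -z (the intrinsics and any distortion apply to the point x, -y, -z); pixel columns grow to the right and rows downward; lengths in m; the calibration is good to about 2 mm. A picture is of the moment at which its call begins: read the wrist's pose just before it. There is no depth.
- ctrl.hand_in(): hands the job in, once; it reports no verdict.
The state is a dict: "time_s": time; "q": joint angles; "dq": joint speeds; "joint_efforts": joint torques, N m; "eef_pos": TCP position; "eef_rot": TCP orientation; "wrist_force": force on the tool from outside, world axes, zero at the start; "torque": the same for the moment, N m; "opening": opening from 0.0 (shut) to 1.0 (fully open).
Only numpy, scipy, OpenCV 4.12 (cv2) and the standard library are available. Lean on these libraries where they do the work, as an engineer would, in place of code of your own. Each camera call takes 0.05 s, during which the arm holds its last target. There are 200 camera calls.

## Working session

There is one attempt and no reset: what is moved stays moved. The work goes in short steps, Python scripts to look and compute and a tool call to move; the robot and the scene stay as the last step left them, time stands still between calls to the robot, and variables do not carry over. Pictures are saved under pics/ and viewed, about 8 in all and at most 12, crops included, and the job is handed in when it is done.

Besides the shell and the picture viewer there is one more tool, called after ">>>" as name(argument=value, ...) on one line, values as JSON. arm_command: Moves the arm, as the interface text tells. Its arguments: {"type":"object","properties":{"plan":{"type":"array","items":{"type":"number"}},"grip":{"type":"number"}},"required":["plan"]}

```bash
mkdir -p pics; ls
python3 - <<'E'
from bench import ctrl
import cv2,numpy as np
o=ctrl.get_obs(); print({k:np.round(v,3).tolist() for k,v in o.items()})
for n in("top","scene"):
    c=ctrl.camera(n); cv2.imwrite(f"pics/{n}0.png",c["color"][:,:,::-1]); print(n,np.round(c["camera_matrix"],2).tolist(),c["eye"],c["attitude"],c.keys())
E
```

```text
pics
{'time_s': 0.0, 'q': [-1.541, 0.182, 1.608, 0.0, 1.354, -0.206], 'dq': [0.001, 0.002, 0.001, 0.001, -0.001, 0.0], 'joint_efforts': [-0.001, -44.487, -35.134, -0.0, 0.009, -0.0], 'eef_pos': [0.134, -0.559, 0.23], 'eef_rot': [-0.001, 0.993, 0.118, 0.0], 'wrist_force': [0.514, 1.333, 0.532], 'torque': [-0.027, 0.007, 0.003], 'opening': 1.001}
top [[376.38, 0.0, 257.76], [0.0, 376.38, 196.23], [0.0, 0.0, 1.0]] [ 0.43478474 -0.0564594   1.17026765] [-0.69899337 -0.03703938  0.03357079  0.71337883] dict_keys(['color', 'camera_matrix', 'eye', 'attitude'])
scene [[358.59, 0.0, 250.28], [0.0, 358.59, 191.84], [0.0, 0.0, 1.0]] [-0.27024508  0.49309871  0.62814358] [-0.41837984 -0.23194902  0.43829773  0.76095536] dict_keys(['color', 'camera_matrix', 'eye', 'attitude'])
```

View pics/top0.png

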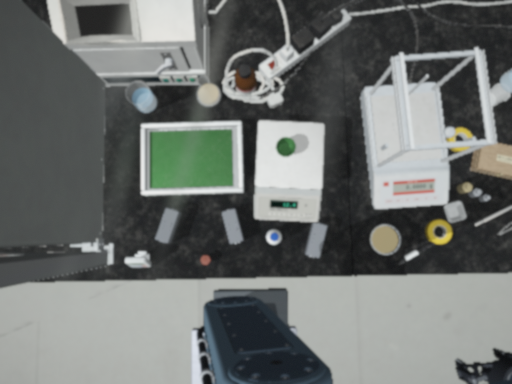

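View pics/scene0.png

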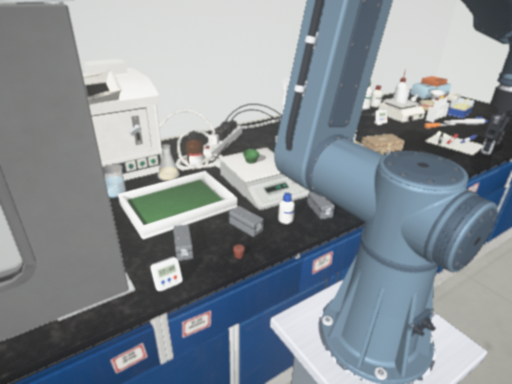

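The top view shows the cases at about (167,225), (232,226) and (316,240). The tray is at (192,158), the timer at (138,260), the stopper at (205,260), the bottle at (273,237) and the dish at (385,239). The scene view agrees.

```bash
cat > h.py <<'E'
import numpy as np, cv2
from scipy.spatial.transform import Rotation as R
def rot(q): return R.from_quat([q[1],q[2],q[3],q[0]]).as_matrix()
def cast(uv,K,eye,Rm,z):
    uv=np.atleast_2d(np.array(uv,float)); d=np.c_[(uv[:,0]-K[0,2])/K[0,0],-(uv[:,1]-K[1,2])/K[1,1],-np.ones(len(uv))]@Rm.T
    return eye+d*((z-eye[2])/d[:,2])[:,None]
E
python3 - <<'E'
from h import *; from bench import ctrl
c=ctrl.camera("top"); im=c["color"]; K,e,Rm=c["camera_matrix"],c["eye"],rot(c["attitude"])
P=lambda u,z: cast(u,K,e,Rm,z)[0][:2].round(3)
for n,u,z in[("tray",(192,158),.03),("timer",(138,260),.05),("stopper",(205,260),.02),("bottle",(273,237),.08),("petri",(385,239),.015),("balanceL",(256,218),.05),("balR",(320,220),.05)]: print(n,P(u,z))
g=im.astype(int); 
for x in((167,225),(232,226),(316,240)):
    y0=x[1]-30;x0=x[0]-25; w=im[y0:x[1]+30,x0:x[0]+25]
    s=w.min(2)
    m=((w.min(2)>75)&(w.max(2)<190)&(w.max(2).astype(int)-w.min(2)<30)).astype(np.uint8)
    cs,_=cv2.findContours(m,0,2); k=max(cs,key=cv2.contourArea)
    r=cv2.minAreaRect(k); b=cv2.boxPoints(r)+[x0,y0]
    w3=cast(b,K,e,Rm,.044)[:,:2]; d=[w3[1]-w3[0],w3[2]-w3[1]]; L=max(d,key=np.linalg.norm)
    print(w3.mean(0).round(3),[np.linalg.norm(v).round(3) for v in d],np.arctan2(L[1],L[0])%np.pi)
v=cv2.resize(im[190:290,110:350],None,fx=3.3,fy=3.3,interpolation=2); cv2.imwrite("pics/crop1.png",v[:,:,::-1])
m=(im[...,1].astype(int)>im[...,0]+30)&(im[...,1].astype(int)>im[...,2]+20); m[:,250:]=0
cs,_=cv2.findContours(m.astype(np.uint8),0,2);k=max(cs,key=cv2.contourArea);b=cv2.boxPoints(cv2.minAreaRect(k));print("bed",cast(b,K,e,Rm,.022)[:,:2].round(3).tolist())
E
```

```text
tray [0.672 0.148]
timer [0.366 0.305]
stopper [0.36  0.111]
bottle [ 0.425 -0.094]
petri [ 0.412 -0.437]
balanceL [ 0.482 -0.046]
balR [ 0.472 -0.235]
[0.467 0.221] [np.float64(0.109), np.float64(0.049)] 2.8223903663326646
[0.459 0.027] [np.float64(0.046), np.float64(0.109)] 0.23013363853343893
[ 0.429 -0.217] [np.float64(0.094), np.float64(0.134)] 0.3661788606716829
bed [[0.759, 0.283], [0.761, 0.028], [0.586, 0.026], [0.584, 0.276]]
```

View pics/crop1.png

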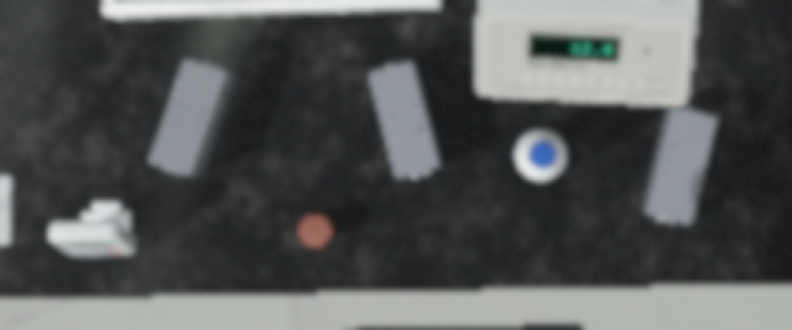

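The crop puts case C's top corners at crop pixels (672,110), (717,118), (690,225) and (645,212). It stands just in front of the balance, and all the cases have free sides.

```bash
cat >> h.py <<'E'
def yaw(M): return np.arctan2(M[1,0],M[0,0])
def delta(o,xyz,phi):
    """turn about tool z first, then shift in tool axes (mm), tool pointing down"""
    M=rot(o["eef_rot"]); t=yaw(M)-phi
    N=M@R.from_euler("z",t).as_matrix(); d=N.T@(np.array(xyz)-o["eef_pos"])*1000
    print("yaw",yaw(M).round(4),"zaxis",M[:,2].round(4),"turn",round(t,3),"shift",d.round(1))
E
python3 - <<'E'
from h import *; from bench import ctrl
c=ctrl.camera("top"); K,e,Rm=c["camera_matrix"],c["eye"],rot(c["attitude"])
q=np.array([(672,110),(717,118),(690,225),(645,212)])/3.3+[110,190]
w=cast(q,K,e,Rm,.044)[:,:2]; d=w[0]+w[1]-w[2]-w[3]; print(w.round(3).tolist(),w.mean(0),np.arctan2(d[1],d[0]))
m=w.mean(0); delta(ctrl.get_obs(),[m[0],m[1],.18],np.arctan2(d[1],d[0]))
E
```

```text
[[0.463, -0.217], [0.455, -0.257], [0.36, -0.23], [0.372, -0.19]] [ 0.41257875 -0.22347532] -0.2888317273170782
yaw 0.2358 zaxis [-0.      0.0011 -1.    ] turn 0.525 shift [ 171.2 -400.6   51.1]
```

>>> arm_command(plan=[0,0,0,0.131,0,0,0,0.131,0,0,0,0.131,0,0,0,0.132,17,-40,3,0,17,-40,3,0,17,-40,3,0,17,-40,3,0,17,-40,3,0,17,-40,3,0,17,-40,3,0,17,-40,3,0,17,-40,3,0,17,-40,3,0,0,0,0,0,0,0,0,0], grip=0.85)

```text
time_s: 1.8
eef_pos: [0.4116, -0.2233, 0.2011]
eef_rot: [0.0, 0.99, -0.143, -0.0]
wrist_force: [1.1, -0.6, -0.1]
opening: 0.851
```

```bash
cat >> h.py <<'E'
def look(name=None,z=.044):
    from bench import ctrl
    o=ctrl.get_obs(); c=ctrl.camera("wrist"); T=np.eye(4); T[:3,:3]=rot(o["eef_rot"]); T[:3,3]=o["eef_pos"]; T=T@c["T_tool_cam"]
    if name: cv2.imwrite(f"pics/{name}.png",c["color"][:,:,::-1])
    return o,c["color"],c["camera_matrix"],T[:3,3],T[:3,:3]
E
python3 - <<'E'
from h import *; from bench import ctrl
o,im,K,e,Rm=look("w1"); print(o["eef_pos"],e,K[0],o["wrist_force"],o["torque"],ctrl.camera("wrist").keys()); delta(o,[.4126,-.2235,.18],-.289)
P=lambda p:(K@(np.diag([1,-1,-1])@Rm.T@(np.array(p)-e)))
v=P([.4126,-.2235,.044]); print(v/v[2])
E
```

```text
[ 0.41164224 -0.22332355  0.20110718] [ 0.48667733 -0.24529859  0.3433984 ] [326.99417361   0.         257.05611269] [ 1.1393955  -0.57003061 -0.13335148] [ 0.00368208 -0.00872891  0.02142843] dict_keys(['color', 'camera_matrix', 'T_tool_cam'])
yaw -0.2862 zaxis [-5.e-04  0.e+00 -1.e+00] turn 0.003 shift [ 1.  -0.1 21.1]
[256.90672669 171.42569874   1.        ]
```

View pics/w1.png

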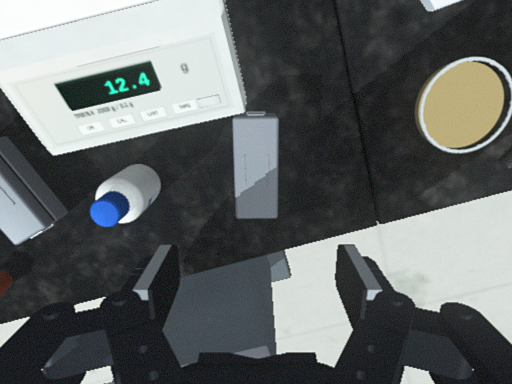

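The wrist view shows case C's top face with corners at about (233,116), (278,116), (278,218) and (236,218). It is well aligned with the jaws and free on both sides.

Run:
```python
from h import *
o,im,K,e,Rm=look()
w=cast([(233,116),(278,116),(278,218),(236,218)],K,e,Rm,.044)[:,:2]
d=w[0]+w[1]-w[2]-w[3]; m=w.mean(0); p=np.arctan2(d[1],d[0]); print(w.round(3).tolist(),m,p)
delta(o,[*m,.004],p)
```

```text
[[0.467, -0.219], [0.456, -0.258], [0.36, -0.231], [0.372, -0.192]] [ 0.41389937 -0.2250143 ] -0.276705272044983
yaw -0.2897 zaxis [-3.e-04 -3.e-04 -1.e+00] turn -0.013 shift [  2.9  -0.7 197.3]
```

>>> arm_command(plan=[3,0,30,-0.01,0,0,40,0,0,0,40,0,0,0,40,0,0,0,25,0,0,0,12,0,0,0,10,0,0,0,0,0,0,0,0,0])

```text
time_s: 2.85
eef_pos: [0.4149, -0.226, 0.0053]
eef_rot: [0.001, 0.99, -0.139, 0.001]
wrist_force: [-0.2, -0.6, 0.7]
opening: 0.855
```

>>> arm_command(plan=[0,0,0,0,0,0,0,0,0,0,0,0,0,0,0,0,0,0,0,0,0,0,0,0,0,0,0,0,0,0,0,0,0,0,0,0,0,0,0,0], grip=0)

```text
time_s: 3.85
eef_pos: [0.4151, -0.2254, 0.0055]
eef_rot: [0.0, 0.99, -0.139, 0.001]
wrist_force: [0.5, 2.5, 6.1]
opening: 0.486
```

Run:
```python
from h import *; from bench import ctrl
o=ctrl.get_obs();print({k:np.round(v,3).tolist() for k,v in o.items()})
```

```text
{'time_s': 3.85, 'q': [-0.75, 0.303, 1.999, 0.001, 0.838, 1.1], 'dq': [0.003, -0.0, 0.001, -0.0, -0.0, 0.0], 'joint_efforts': [-0.781, -36.624, -22.674, -0.436, -0.539, -0.056], 'eef_pos': [0.415, -0.225, 0.005], 'eef_rot': [0.0, 0.99, -0.139, 0.001], 'wrist_force': [0.546, 2.547, 6.126], 'torque': [0.386, -0.05, -0.054], 'opening': 0.486}
```

>>> arm_command(plan=[0,0,-5,0,0,0,-15,0,0,0,-30,0,0,0,-40,0,0,0,-40,0,0,0,-30,0,0,0,-15,0,0,0,-5,0,0,0,0,0,0,0,0,0,0,0,0,0,0,0,0,0,0,0,0,0])

```text
time_s: 5.15
eef_pos: [0.4139, -0.2248, 0.1835]
eef_rot: [-0.0, 0.99, -0.139, -0.001]
wrist_force: [-1.2, -0.4, -4.6]
opening: 0.481
```

```bash
cat >> h.py <<'E'
def tq(n=3):
    from bench import ctrl
    for i in range(n):
        o=ctrl.get_obs(); M=rot(o["eef_rot"]); print(round(float(o["time_s"]),2),"F",o["wrist_force"].round(2),"Mtool",(M.T@o["torque"]).round(4),"pos",o["eef_pos"].round(4),"z",M[:,2].round(4),round(float(o["opening"]),3))
        if i<n-1: ctrl.camera("top")
E
python3 -c "
from h import *;tq(4)"
```

```text
5.15 F [-1.21 -0.44 -4.6 ] Mtool [-0.0487 -0.0001  0.0159] pos [ 0.4139 -0.2248  0.1835] z [-0.0011  0.001  -1.    ] 0.481
5.2 F [ 0.41 -1.13 -4.75] Mtool [-0.0091 -0.0084 -0.0198] pos [ 0.414  -0.2249  0.1838] z [-7.e-04  7.e-04 -1.e+00] 0.489
5.25 F [ 0.48 -0.12 -4.05] Mtool [ 0.0068 -0.0393  0.0105] pos [ 0.4141 -0.225   0.1839] z [-6.e-04  6.e-04 -1.e+00] 0.488
5.3 F [-0.02  0.67 -3.71] Mtool [-0.0215 -0.0849 -0.0098] pos [ 0.4142 -0.225   0.184 ] z [-4.e-04  3.e-04 -1.e+00] 0.488
```

```bash
cat >> h.py <<'E'
def avg(n=10):
    from bench import ctrl
    a=[]
    for i in range(n):
        o=ctrl.get_obs(); M=rot(o["eef_rot"]); a.append(np.r_[o["wrist_force"],M.T@o["torque"]]); ctrl.camera("top")
    a=np.array(a); print("t",round(float(o["time_s"]),2),"F,Mtool",a.mean(0).round(3),"se",(a.std(0)/n**.5).round(3),"pos",o["eef_pos"].round(4),"rot",np.round(o["eef_rot"],4),round(float(o["opening"]),3))
E
python3 -c "
from h import *;avg()"
```

```text
t 5.75 F,Mtool [-8.000e-02  3.170e-01 -4.592e+00  3.000e-03 -6.200e-02  8.000e-03] se [0.124 0.142 0.14  0.01  0.008 0.007] pos [ 0.4142 -0.2251  0.1843] rot [ 0.      0.9903 -0.1392  0.    ] 0.486
```

>>> arm_command(plan=[-40,0,0,0,-34,0,0,0,-28,0,0,0,-22,0,0,0,-16,0,0,0,-10,0,0,0,-4,0,0,0,0,0,0,0,0,0,0,0,0,0,0,0,0,0,0,0,0,0,0,0,0,0,0,0])

```text
time_s: 7.1
eef_pos: [0.2663, -0.1826, 0.1842]
eef_rot: [-0.0, 0.99, -0.139, -0.0]
wrist_force: [0.1, 0.5, -4.4]
opening: 0.483
```

```bash
python3 -c "
from h import *;avg()"
```

```text
t 7.55 F,Mtool [ 0.14   0.195 -4.517 -0.005 -0.044  0.009] se [0.136 0.136 0.132 0.007 0.009 0.01 ] pos [ 0.2662 -0.1826  0.1843] rot [-0.      0.9903 -0.1392  0.    ] 0.487
```

>>> arm_command(plan=[40,0,0,0,34,0,0,0,28,0,0,0,22,0,0,0,16,0,0,0,10,0,0,0,4,0,0,0,0,0,0,0,0,0,0,0,0,0,0,0,0,0,0,0,0,0,0,0,0,0,0,0])

```text
time_s: 8.9
eef_pos: [0.4141, -0.2251, 0.1844]
eef_rot: [0.0, 0.99, -0.139, 0.0]
wrist_force: [0.4, 0.4, -4.2]
opening: 0.484
```

```bash
python3 -c "
from h import *;avg()"
```

```text
t 9.35 F,Mtool [ 1.960e-01 -3.880e-01 -4.151e+00  1.000e-03  1.870e-01 -6.000e-03] se [0.103 0.15  0.183 0.011 0.011 0.006] pos [ 0.4143 -0.2251  0.1843] rot [ 0.      0.9903 -0.1391  0.    ] 0.484
```

```bash
python3 -c "
from h import *;avg();o,*_=look('w2')"
```

```text
t 9.85 F,Mtool [ 0.149 -0.269 -4.364  0.006  0.212 -0.021] se [0.106 0.17  0.178 0.009 0.008 0.008] pos [ 0.4142 -0.225   0.1843] rot [-0.      0.9903 -0.1392  0.    ] 0.485
```

View pics/w2.png

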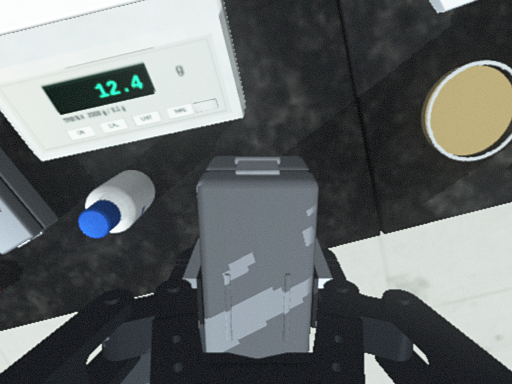

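The case is held between the pads, its front top edge at about row 180 (columns 198–318) and its lower front edge at about row 157. I'll compare that with where an unslipped case would appear.

Run:
```python
from h import *
o,im,K,e,Rm=look(); M=rot(o["eef_rot"])
def pr(p): v=K@(np.diag([1,-1,-1])@Rm.T@(p-e)); return (v/v[2])[:2].round(1)
for pitch in(0,.1,-.1,.2):
  for sx in(0,-.01,.01):
    Rp=R.from_euler("y",pitch).as_matrix()
    print(pitch,sx,[pr(o["eef_pos"]+M@(np.array([0,0,-.02])+Rp@(np.array([x+sx,y,z])-[0,0,-.002]))) .tolist() for x,y,z in [(.05,-.021,-.0195-.02+.02+.0),(.05,.021,-.0195),(.05,0,.0245),(-.05,0,-.0195)]])
```

```text
0 0 [[193.8, 174.8], [320.5, 174.7], [257.1, 149.9], [257.3, 402.7]]
0 -0.01 [[195.6, 203.2], [318.8, 203.1], [257.1, 171.0], [257.3, 420.1]]
0 0.01 [[192.0, 144.8], [322.3, 144.7], [257.1, 128.0], [257.3, 384.5]]
0.1 0 [[191.4, 184.8], [323.0, 184.7], [257.1, 146.7], [257.3, 394.6]]
0.1 -0.01 [[193.8, 212.7], [320.6, 212.6], [257.1, 168.1], [257.3, 409.4]]
0.1 0.01 [[188.8, 154.7], [325.6, 154.6], [257.1, 124.2], [257.3, 379.0]]
-0.1 0 [[196.3, 166.8], [318.0, 166.7], [257.1, 154.0], [257.3, 410.1]]
-0.1 -0.01 [[197.4, 195.0], [317.0, 195.0], [257.1, 174.8], [257.3, 430.3]]
-0.1 0.01 [[195.1, 137.5], [319.2, 137.4], [257.1, 132.8], [257.3, 389.2]]
0.2 0 [[189.0, 196.9], [325.4, 196.8], [257.1, 144.6], [257.3, 386.0]]
0.2 -0.01 [[192.1, 223.7], [322.3, 223.6], [257.1, 166.0], [257.3, 398.3]]
0.2 0.01 [[185.5, 167.5], [328.9, 167.3], [257.1, 121.7], [257.3, 372.8]]
```

>>> arm_command(plan=[-40,0,0,0,-34,0,0,0,-28,0,0,0,-22,0,0,0,-16,0,0,0,-10,0,0,0,-4,0,0,0,0,0,0,0,0,0,0,0,0,0,0,0,0,0,0,0,0,0,0,0,0,0,0,0])

```text
time_s: 11.3
eef_pos: [0.2663, -0.1826, 0.1842]
eef_rot: [-0.0, 0.99, -0.139, -0.0]
wrist_force: [0.4, -0.2, -3.9]
opening: 0.485
```

```bash
python3 -c "
from h import *;avg(8)"
```

```text
t 11.65 F,Mtool [-0.321  0.054 -4.293  0.013 -0.024  0.008] se [0.165 0.197 0.17  0.01  0.058 0.006] pos [ 0.2662 -0.1826  0.1843] rot [ 0.      0.9903 -0.1392  0.    ] 0.486
```

>>> arm_command(plan=[40,0,0,0,34,0,0,0,28,0,0,0,22,0,0,0,16,0,0,0,10,0,0,0,4,0,0,0,0,0,0,0,0,0,0,0,0,0,0,0,0,0,0,0,0,0,0,0,0,0,0,0])

```text
time_s: 13.0
eef_pos: [0.4141, -0.2251, 0.1844]
eef_rot: [0.0, 0.99, -0.139, 0.0]
wrist_force: [0.3, 0.2, -4.1]
opening: 0.481
```

```bash
python3 -c "
from h import *;avg(8)"
```

```text
t 13.35 F,Mtool [ 3.930e-01 -5.200e-02 -4.409e+00 -4.000e-03  1.650e-01 -4.000e-03] se [0.15  0.228 0.132 0.011 0.013 0.013] pos [ 0.4142 -0.225   0.1843] rot [-0.      0.9903 -0.1391 -0.    ] 0.486
```

>>> arm_command(plan=[-40,0,0,0,-34,0,0,0,-28,0,0,0,-22,0,0,0,-16,0,0,0,-10,0,0,0,-4,0,0,0])

```text
time_s: 14.1
eef_pos: [0.2656, -0.1824, 0.1844]
eef_rot: [0.0, 0.99, -0.139, 0.0]
wrist_force: [-0.2, -0.2, -4.1]
opening: 0.489
```

```bash
cat >> h.py <<'E'
def series(n):
    from bench import ctrl
    a=[]
    for i in range(n):
        o=ctrl.get_obs(); M=rot(o["eef_rot"]); a.append((M.T@o["torque"])[1]); ctrl.camera("top")
    print(round(float(o["time_s"]),2),np.round(a,3))
E
python3 -c "
from h import *;series(25)"
```

```text
15.3 [ 0.296  0.233 -0.031 -0.189 -0.305 -0.21   0.017  0.158  0.294  0.28
  0.193  0.121 -0.039  0.085  0.163  0.234  0.231  0.243  0.244  0.215
  0.231  0.168  0.199  0.149  0.148]
```

The moment about the grip axis swings strongly for case C and does not settle to one value. I'll put it back where it stood and run the same test on the others before deciding.

>>> arm_command(plan=[8,0,0,0,16,0,0,0,24,0,0,0,28,0,0,0,28,0,0,0,24,0,0,0,16,0,0,0,10,0,0,0,0,0,10,0,0,0,25,0,0,0,40,0,0,0,40,0,0,0,30,0,0,0,15,0,0,0,8,0,0,0,5,0,0,0,4,0,0,0,2,0,0,0,0,0])

```text
time_s: 17.25
eef_pos: [0.4146, -0.2254, 0.0058]
eef_rot: [0.0, 0.99, -0.139, 0.0]
wrist_force: [-0.3, 0.2, -4.9]
opening: 0.483
```

>>> arm_command(plan=[0,0,0,0,0,0,0,0,0,0,0,0,0,0,0,0,0,0,0,0,0,0,0,0], grip=0.85)

```text
time_s: 17.85
eef_pos: [0.4143, -0.2251, 0.0054]
eef_rot: [0.0, 0.99, -0.139, 0.0]
wrist_force: [0.6, -0.3, 0.4]
opening: 0.853
```

>>> arm_command(plan=[0,0,-20,0,0,0,-40,0,0,0,-45,0,0,0,-45,0,0,0,-45,0,0,0,0,0])

```text
time_s: 18.45
eef_pos: [0.4174, -0.2278, 0.2072]
eef_rot: [0.004, 0.99, -0.139, 0.005]
wrist_force: [1.2, -0.7, 0.9]
opening: 0.853
```

Run:
```python
from h import *
o,im,K,e,Rm=look("w3"); delta(o,[.456,.027,.20],.235)
def pr(p): v=K@(np.diag([1,-1,-1])@Rm.T@(p-e)); return (v/v[2])[:2].round(1)
for s,t in((.05,.021),(.05,-.021),(-.05,-.021),(-.05,.021)):
    a=-.277; print(pr(np.array([.414+s*np.cos(a)-t*np.sin(a),-.225+s*np.sin(a)+t*np.cos(a),.044])))
```

```text
yaw -0.2789 zaxis [ 0.0092 -0.0086 -0.9999] turn -0.514 shift [  96.8 -238.9    5.4]
[231.2 124.5]
[276.7 124.3]
[275.2 224.5]
[233.8 224.7]
```

View pics/w3.png

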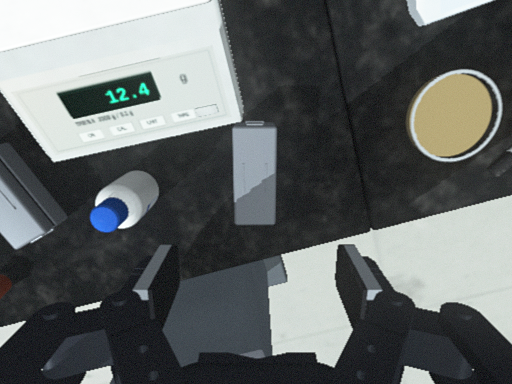

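Case C stands flat where it was: corners at (233,127), (276,127), (275,224) and (235,224), against predicted (231,124) to (275,224). Next is case B.

>>> arm_command(plan=[0,0,0,-0.1285,0,0,0,-0.1285,0,0,0,-0.1285,0,0,0,-0.1285,16,-40,1,0,16,-40,1,0,16,-40,1,0,16,-40,1,0,16,-40,1,0,17,-39,1,0,0,0,0,0,0,0,0,0])

```text
time_s: 19.7
eef_pos: [0.4519, 0.0311, 0.1927]
eef_rot: [-0.0, 0.993, 0.119, -0.001]
wrist_force: [0.6, -0.7, -1.1]
opening: 0.852
```

```bash
cat >> h.py <<'E'
def findcase(name):
    o,im,K,e,Rm=look(name)
    def pr(p): v=K@(np.diag([1,-1,-1])@Rm.T@(p-e)); return (v/v[2])[:2]
    c=pr(np.r_[o["eef_pos"][:2],.044]); r=np.zeros(im.shape[:2],bool); x,y=c.astype(int); r[y-85:y+75,x-60:x+60]=1
    hsv=cv2.cvtColor(im,cv2.COLOR_RGB2HSV); m=(hsv[...,2]>105)&(hsv[...,2]<215)&(hsv[...,1]<60)&r
    m=cv2.morphologyEx(m.astype(np.uint8),cv2.MORPH_OPEN,np.ones((5,5)))
    cs,_=cv2.findContours(m,0,2); k=max(cs,key=cv2.contourArea); b=cv2.boxPoints(cv2.minAreaRect(k))
    w=cast(b,K,e,Rm,.044)[:,:2]; d=max((w[1]-w[0],w[2]-w[1]),key=np.linalg.norm); d=d*np.sign(d[0]); p=np.arctan2(d[1],d[0])
    print(b.round(0).tolist(),w.mean(0).round(4),p.round(3),[np.linalg.norm(w[i+1]-w[i]).round(4) for i in(0,1)])
    delta(o,[*w.mean(0),.005],p)
E
python3 -c "
from h import *;findcase('w4')"
```

```text
[[240.0, 112.0], [285.0, 112.0], [285.0, 215.0], [240.0, 215.0]] [0.4607 0.0279] 0.263 [np.float64(0.0391), np.float64(0.0963)]
yaw 0.2377 zaxis [-2.9e-03  2.0e-04 -1.0e+00] turn -0.026 shift [  8.1   5.5 187.7]
```

View pics/w4.png

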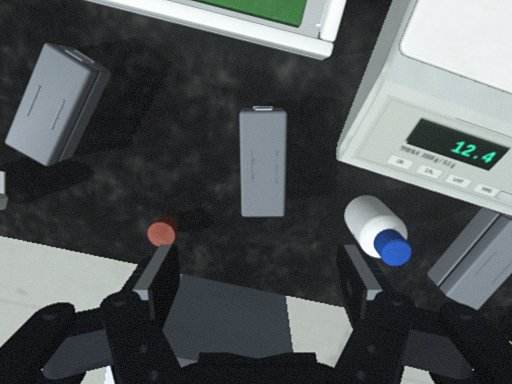

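The image shows case B with corners at about (240,110), (286,110), (285,216) and (241,216). The stopper at (162,232) and the bottle at (380,232) are clear of the fingers.

>>> arm_command(plan=[4,3,30,-0.01,4,2,40,-0.005,0,0,40,0,0,0,35,0,0,0,24,0,0,0,12,0,0,0,8,0,0,0,0,0,0,0,0,0])

```text
time_s: 20.65
eef_pos: [0.4628, 0.0265, 0.0062]
eef_rot: [0.0, 0.992, 0.124, 0.001]
wrist_force: [-0.3, 0.2, 0.7]
opening: 0.85
```

>>> arm_command(plan=[0,0,0,0,0,0,0,0,0,0,0,0,0,0,0,0,0,0,0,0,0,0,0,0,0,0,0,0,0,0,0,0], grip=0)

```text
time_s: 21.45
eef_pos: [0.4628, 0.0271, 0.0064]
eef_rot: [0.0, 0.992, 0.125, 0.001]
wrist_force: [-1.7, 0.9, 6.6]
opening: 0.485
```

>>> arm_command(plan=[0,0,-5,0,0,0,-15,0,0,0,-30,0,0,0,-40,0,0,0,-40,0,0,0,-30,0,0,0,-15,0,0,0,-5,0,0,0,0,0,0,0,0,0,0,0,0,0,0,0,0,0])

```text
time_s: 22.65
eef_pos: [0.4612, 0.0271, 0.1841]
eef_rot: [-0.0, 0.992, 0.125, -0.001]
wrist_force: [0.4, 0.2, -4.0]
opening: 0.488
```

```bash
python3 -c "
from h import *;avg(6)"
```

```text
t 22.9 F,Mtool [ 1.17e-01  2.10e-01 -4.24e+00 -1.00e-03  2.10e-02  1.80e-02] se [0.151 0.213 0.142 0.01  0.017 0.009] pos [0.4618 0.027  0.1851] rot [-1.000e-04  9.922e-01  1.245e-01 -2.000e-04] 0.487
```

>>> arm_command(plan=[-40,0,0,0,-34,0,0,0,-28,0,0,0,-22,0,0,0,-16,0,0,0,-10,0,0,0,-4,0,0,0])

```text
time_s: 23.65
eef_pos: [0.3121, -0.0112, 0.1854]
eef_rot: [0.0, 0.992, 0.124, 0.0]
wrist_force: [0.4, -0.2, -3.2]
opening: 0.481
```

```bash
python3 -c "
from h import *;series(18)"
```

```text
24.5 [ 0.04   0.066  0.036  0.021  0.053 -0.019  0.001 -0.016  0.013 -0.018
 -0.007  0.038 -0.015  0.11   0.05  -0.037  0.054  0.027]
```

>>> arm_command(plan=[40,0,0,0,34,0,0,0,28,0,0,0,22,0,0,0,16,0,0,0,10,0,0,0,4,0,0,0])

```text
time_s: 25.25
eef_pos: [0.4624, 0.0271, 0.1851]
eef_rot: [-0.0, 0.992, 0.125, -0.0]
wrist_force: [-0.0, 0.3, -4.5]
opening: 0.479
```

```bash
python3 -c "
from h import *;series(18);tq(1)"
```

```text
26.1 [-0.013 -0.012  0.041 -0.003  0.03  -0.008  0.022  0.034  0.028 -0.003
  0.01  -0.012 -0.018 -0.025  0.03   0.023  0.01   0.056]
26.15 F [-0.44 -0.25 -4.4 ] Mtool [ 0.0732  0.0419 -0.0205] pos [0.4619 0.027  0.1853] z [-1.e-04  0.e+00 -1.e+00] 0.486
```

Case B stays at 0.01–0.02 N m through both shakes at about the same weight, so it is empty. I'll set it back and check A the same way, because C's swing was larger than the 0.10 N m I expected.

>>> arm_command(plan=[0,0,10,0,0,0,25,0,0,0,40,0,0,0,40,0,0,0,30,0,0,0,15,0,0,0,8,0,0,0,5,0,0,0,4,0,0,0,2,0,0,0,0,0])

```text
time_s: 27.25
eef_pos: [0.4624, 0.0269, 0.0067]
eef_rot: [0.0, 0.992, 0.125, 0.0]
wrist_force: [-0.2, -0.2, -4.4]
opening: 0.485
```

>>> arm_command(plan=[0,0,0,0,0,0,0,0,0,0,0,0,0,0,0,0,0,0,0,0,0,0,0,0], grip=0.85)

```text
time_s: 27.85
eef_pos: [0.462, 0.027, 0.0064]
eef_rot: [0.0, 0.992, 0.125, 0.0]
wrist_force: [-0.2, 0.1, 0.5]
opening: 0.849
```

>>> arm_command(plan=[0,0,-20,0,0,0,-40,0,0,0,-45,0,0,0,-45,0,0,0,-38,0,0,0,0,0,0,0,0,0])

```text
time_s: 28.55
eef_pos: [0.4624, 0.0269, 0.195]
eef_rot: [0.0, 0.992, 0.125, 0.001]
wrist_force: [0.7, 0.2, -0.9]
opening: 0.851
```

```bash
python3 -c "
from h import *;findcase('w5')
from bench import ctrl; o=ctrl.get_obs(); delta(o,[.462,.221,.193],-.319)"
```

```text
[[234.0, 124.0], [278.0, 124.0], [278.0, 224.0], [234.0, 224.0]] [0.4604 0.027 ] 0.269 [np.float64(0.0389), np.float64(0.096)]
yaw 0.2498 zaxis [ 2.2e-03 -4.0e-04 -1.0e+00] turn -0.019 shift [ -2.3  -0.7 190. ]
yaw 0.2498 zaxis [-8.e-04  2.e-04 -1.e+00] turn 0.569 shift [ -60.2 -184.3    0.6]
```

>>> arm_command(plan=[0,0,0,0.1422,0,0,0,0.1422,0,0,0,0.1422,0,0,0,0.1424,-12,-37,0,0,-12,-37,0,0,-12,-37,0,0,-12,-37,0,0,-12,-36,0,0,0,0,0,0,0,0,0,0,0,0,0,0])

```text
time_s: 29.8
eef_pos: [0.4619, 0.2197, 0.1928]
eef_rot: [0.001, 0.987, -0.159, -0.001]
wrist_force: [0.9, -0.4, 0.0]
opening: 0.848
```

```bash
python3 -c "
from h import *;findcase('w6')"
```

```text
[[228.0, 110.0], [275.0, 110.0], [275.0, 220.0], [228.0, 220.0]] [0.4693 0.2223] -0.303 [np.float64(0.0407), np.float64(0.1032)]
yaw -0.3196 zaxis [-0.0027 -0.001  -1.    ] turn -0.016 shift [  6.7  -5.  187.8]
```

View pics/w6.png

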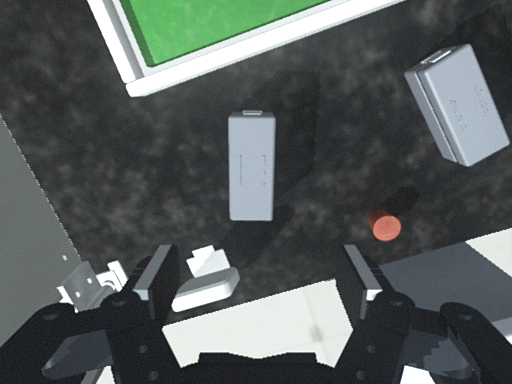

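The image shows case A with corners at about (229,111), (275,111), (274,220) and (230,220). The timer at (205,278) lies behind it, clear of the descent.

>>> arm_command(plan=[4,-3,30,0,3,-2,40,0,0,0,40,0,0,0,35,0,0,0,24,0,0,0,12,0,0,0,7,0,0,0,0,0,0,0,0,0])

```text
time_s: 30.75
eef_pos: [0.4721, 0.2231, 0.0075]
eef_rot: [-0.0, 0.987, -0.159, 0.001]
wrist_force: [0.5, 0.3, 0.3]
opening: 0.847
```

>>> arm_command(plan=[0,0,0,0,0,0,0,0,0,0,0,0,0,0,0,0,0,0,0,0,0,0,0,0,0,0,0,0,0,0,0,0], grip=0)

```text
time_s: 31.55
eef_pos: [0.4719, 0.2233, 0.0075]
eef_rot: [-0.0, 0.987, -0.159, 0.001]
wrist_force: [-0.8, -0.8, 6.9]
opening: 0.484
```

>>> arm_command(plan=[0,0,-5,0,0,0,-15,0,0,0,-30,0,0,0,-40,0,0,0,-40,0,0,0,-30,0,0,0,-15,0,0,0,-5,0,0,0,0,0,0,0,0,0,0,0,0,0,0,0,0,0])

```text
time_s: 32.75
eef_pos: [0.4702, 0.2229, 0.1851]
eef_rot: [0.0, 0.987, -0.159, -0.001]
wrist_force: [-0.6, -1.0, -2.4]
opening: 0.487
```

```bash
python3 -c "
from h import *;avg(5)"
```

```text
t 32.95 F,Mtool [-0.069 -0.377 -2.521 -0.006  0.012  0.01 ] se [0.256 0.176 0.035 0.017 0.005 0.011] pos [0.4708 0.223  0.1859] rot [ 1.000e-04  9.873e-01 -1.590e-01 -3.000e-04] 0.483
```

>>> arm_command(plan=[-40,0,0,0,-34,0,0,0,-28,0,0,0,-22,0,0,0,-16,0,0,0,-10,0,0,0,-4,0,0,0])

```text
time_s: 33.7
eef_pos: [0.3243, 0.2717, 0.1864]
eef_rot: [-0.0, 0.987, -0.159, 0.0]
wrist_force: [0.8, -0.7, -1.5]
opening: 0.484
```

```bash
python3 -c "
from h import *;series(14)"
```

```text
34.35 [ 0.02  -0.017 -0.022  0.014 -0.018 -0.061  0.033  0.014 -0.003  0.017
 -0.028 -0.039 -0.011  0.059]
```

>>> arm_command(plan=[40,0,0,0,34,0,0,0,28,0,0,0,22,0,0,0,16,0,0,0,10,0,0,0,4,0,0,0])

```text
time_s: 35.1
eef_pos: [0.4713, 0.2229, 0.1861]
eef_rot: [0.0, 0.987, -0.159, -0.0]
wrist_force: [0.2, 0.4, -2.9]
opening: 0.484
```

```bash
python3 -c "
from h import *;series(14);tq(1)"
```

```text
35.75 [ 0.056  0.044 -0.003 -0.033  0.04   0.007  0.009  0.015  0.026  0.041
  0.016  0.044 -0.019  0.025]
35.8 F [-0.94 -0.18 -2.98] Mtool [ 0.0182 -0.0029  0.0173] pos [0.4709 0.2231 0.1863] z [ 1.e-04  1.e-04 -1.e+00] 0.485
```

Case A does not react either (about 0.01 N m throughout), so C holds the ball. I'll set A back and fetch C.

>>> arm_command(plan=[0,0,10,0,0,0,25,0,0,0,40,0,0,0,40,0,0,0,30,0,0,0,15,0,0,0,8,0,0,0,5,0,0,0,4,0,0,0,2,0,0,0,0,0])

```text
time_s: 36.9
eef_pos: [0.4714, 0.2232, 0.0078]
eef_rot: [-0.0, 0.987, -0.159, 0.001]
wrist_force: [-0.5, -0.2, -2.6]
opening: 0.483
```

>>> arm_command(plan=[0,0,0,0,0,0,0,0,0,0,0,0,0,0,0,0,0,0,0,0,0,0,0,0], grip=0.85)

```text
time_s: 37.5
eef_pos: [0.471, 0.2231, 0.0074]
eef_rot: [-0.0, 0.987, -0.159, 0.0]
wrist_force: [-0.1, -0.5, 0.5]
opening: 0.852
```

>>> arm_command(plan=[0,0,-20,0,0,0,-40,0,0,0,-45,0,0,0,-45,0,0,0,-38,0,0,0,0,0,0,0,0,0])

```text
time_s: 38.2
eef_pos: [0.4714, 0.2232, 0.1962]
eef_rot: [-0.0, 0.987, -0.159, 0.001]
wrist_force: [-0.1, 0.4, -0.6]
opening: 0.848
```

```bash
python3 -c "
from h import *;findcase('w7')
from bench import ctrl; o=ctrl.get_obs(); delta(o,[.4145,-.2252,.2],-.279)"
```

```text
[[235.0, 120.0], [280.0, 120.0], [280.0, 227.0], [235.0, 227.0]] [0.4694 0.2236] -0.299 [np.float64(0.0398), np.float64(0.1031)]
yaw -0.3192 zaxis [ 2.2e-03  5.0e-04 -1.0e+00] turn -0.02 shift [ -2.4   0.4 191.2]
yaw -0.3192 zaxis [-9.e-04 -2.e-04 -1.e+00] turn -0.04 shift [ 69.7 446.2  -5.3]
```

>>> arm_command(plan=[0,0,0,-0.04,5,30,0,0,6.5,42,0,0,6.5,42,0,0,6.5,42,0,0,6.5,42,0,0,6.5,42,0,0,6.5,42,0,0,6.5,42,0,0,6.5,42,0,0,6.5,42,0,0,6.5,38,0,0,0,0,0,0,0,0,0,0])

```text
time_s: 39.65
eef_pos: [0.4141, -0.2246, 0.1932]
eef_rot: [-0.001, 0.99, -0.14, -0.002]
wrist_force: [0.1, 0.5, -0.8]
opening: 0.853
```

```bash
python3 -c "
from h import *;findcase('w8')
from bench import ctrl; o=ctrl.get_obs(); delta(o,[.4145,-.2252,.006],-.279)"
```

```text
[[235.0, 121.0], [280.0, 121.0], [280.0, 223.0], [235.0, 223.0]] [ 0.4137 -0.2245] -0.261 [np.float64(0.0394), np.float64(0.0971)]
yaw -0.2815 zaxis [-0.003   0.0033 -1.    ] turn -0.021 shift [  0.3   0.5 188.2]
yaw -0.28 zaxis [-0.0026  0.003  -1.    ] turn -0.001 shift [  1.1   1.7 187.5]
```

>>> arm_command(plan=[0.5,1,30,0,0,0,40,0,0,0,40,0,0,0,35,0,0,0,24,0,0,0,12,0,0,0,7,0,0,0,0,0,0,0,0,0])

```text
time_s: 40.6
eef_pos: [0.4163, -0.2264, 0.0083]
eef_rot: [0.0, 0.99, -0.139, 0.001]
wrist_force: [0.5, 0.7, 0.3]
opening: 0.85
```

>>> arm_command(plan=[0,0,0,0,0,0,0,0,0,0,0,0,0,0,0,0,0,0,0,0,0,0,0,0,0,0,0,0,0,0,0,0,0,0,0,0], grip=0)

```text
time_s: 41.5
eef_pos: [0.4162, -0.2266, 0.0084]
eef_rot: [0.0, 0.99, -0.139, 0.001]
wrist_force: [-0.2, 2.9, 6.8]
opening: 0.483
```

>>> arm_command(plan=[0,0,-3,0,0,0,-8,0,0,0,-14,0,0,0,-20,0,0,0,-26,0,0,0,-30,0,0,0,-30,0,0,0,-26,0,0,0,-20,0,0,0,-14,0,0,0,-8,0,0,0,-3,0,0,0,0,0,0,0,0,0])

```text
time_s: 42.9
eef_pos: [0.415, -0.2256, 0.2083]
eef_rot: [-0.001, 0.99, -0.139, -0.001]
wrist_force: [-0.5, 0.1, -4.1]
opening: 0.479
```

```bash
python3 -c "
from h import *;avg(3)
from bench import ctrl; o=ctrl.get_obs(); delta(o,[.4145,.153,.205],-.279);delta(o,[.672,.153,.205],-.279)"
```

```text
t 43.0 F,Mtool [ 4.100e-02  2.150e-01 -4.624e+00  3.000e-03 -3.500e-02 -5.000e-03] se [0.314 0.316 0.227 0.006 0.016 0.028] pos [ 0.415  -0.2256  0.2083] rot [-6.000e-04  9.903e-01 -1.392e-01 -8.000e-04] 0.482
yaw -0.2793 zaxis [-0.0012  0.0011 -1.    ] turn -0.0 shift [-104.9 -363.9    3.9]
yaw -0.2793 zaxis [-0.0012  0.0011 -1.    ] turn -0.0 shift [ 142.7 -434.8    3.5]
```

>>> arm_command(plan=[-1.6,-5.5,0,0,-3.2,-11,0,0,-4.8,-16.5,0,0,-6.4,-22,0,0,-8,-27.5,0,0,-9.6,-33,0,0,-9.6,-33,0,0,-9.6,-33,0,0,-9.6,-33,0,0,-9.6,-33,0,0,-9.6,-33,0,0,-8,-27.5,0,0,-6.4,-22,0,0,-4.8,-16.5,0,0,-3.2,-11,0,0,-1.6,-5.5,0,0,0,0,0,0,0,0,0,0])

```text
time_s: 44.85
eef_pos: [0.4139, 0.1517, 0.2092]
eef_rot: [0.0, 0.99, -0.139, -0.0]
wrist_force: [0.7, -1.5, -5.3]
opening: 0.482
```

>>> arm_command(plan=[4.1,-1.2,0,0,8.2,-2.4,0,0,12.3,-3.6,0,0,16.4,-4.8,0,0,20.5,-6,0,0,24.6,-7.2,0,0,24.6,-7.2,0,0,24.6,-7.2,0,0,24.6,-7.2,0,0,24.6,-7.2,0,0,20.5,-6,0,0,16.4,-4.8,0,0,12.3,-3.6,0,0,8.2,-2.4,0,0,4.1,-1.2,0,0,0,0,0,0,0,0,0,0,0,0,0,0])

```text
time_s: 46.65
eef_pos: [0.6699, 0.1535, 0.2094]
eef_rot: [-0.0, 0.99, -0.139, -0.0]
wrist_force: [-0.3, -0.2, -5.2]
opening: 0.486
```

Run:
```python
from h import *; from bench import ctrl
avg(5); o,im,K,e,Rm=look("w9")
s=ctrl.camera("scene")["color"]; cv2.imwrite("pics/s9.png",s[:,:,::-1])
a=np.hstack([im,cv2.resize(s[120:320,60:380],(614,384))]); a=cv2.resize(a,(800,273)); cv2.imwrite("pics/f9.png",a[:,:,::-1])
```

```text
t 46.85 F,Mtool [ 0.188  0.195 -4.551  0.008 -0.021 -0.005] se [0.307 0.196 0.175 0.013 0.009 0.011] pos [0.6701 0.1535 0.2096] rot [-0.000e+00  9.903e-01 -1.391e-01  1.000e-04] 0.484
```

View pics/f9.png

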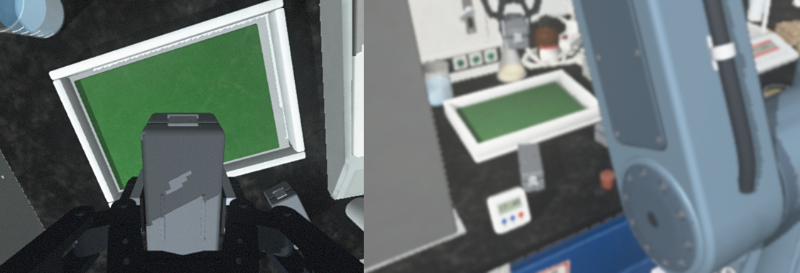

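The case is held over the green bed, its front face at about (142–224, 114–128) in the left pane. The timer and stopper stand where they were. I'll check the pitch with numbers.

Run:
```python
from h import *
im=cv2.imread("pics/w9.png"); g=cv2.cvtColor(im,cv2.COLOR_BGR2GRAY)
for x0 in(208,222,290,302): print(x0,g[148:200:1,x0:x0+6].mean(1).round(0).astype(int).tolist())
o,_,K,e,Rm=look(); M=rot(o["eef_rot"])
def pr(p): v=K@(np.diag([1,-1,-1])@Rm.T@(p-e)); return (v/v[2])[:2].round(1)
for p in(-.1,-.05,0,.05):
  Rp=R.from_euler("y",p).as_matrix(); c=np.array([0,0,-.022])
  print(p,[pr(o["eef_pos"]+M@(c+Rp@(np.array([x,y,z])-c))).tolist() for x,y,z in [(.0475,-.021,-.0356),(.0475,-.021,.0084),(-.0525,-.021,-.0356)]])
```

```text
208 [98, 96, 95, 97, 98, 97, 100, 99, 98, 99, 100, 103, 100, 98, 95, 91, 87, 80, 79, 71, 69, 66, 67, 78, 84, 49, 47, 54, 54, 56, 57, 56, 59, 60, 63, 67, 74, 77, 78, 82, 82, 88, 89, 93, 92, 94, 93, 93, 94, 94, 95, 92]
222 [96, 98, 97, 100, 98, 97, 100, 98, 101, 102, 86, 60, 54, 54, 57, 56, 58, 56, 57, 58, 57, 60, 67, 73, 78, 45, 48, 55, 56, 58, 58, 58, 58, 60, 62, 70, 73, 76, 80, 81, 84, 88, 90, 93, 94, 95, 93, 95, 95, 94, 96, 93]
290 [93, 94, 94, 93, 95, 95, 95, 96, 101, 101, 81, 58, 53, 54, 55, 55, 55, 55, 55, 56, 55, 58, 64, 72, 79, 45, 48, 53, 54, 55, 56, 56, 56, 58, 63, 66, 72, 77, 81, 81, 85, 88, 90, 93, 97, 96, 95, 96, 96, 95, 94, 94]
302 [93, 94, 95, 97, 96, 96, 97, 94, 93, 94, 96, 95, 98, 98, 93, 90, 84, 81, 80, 75, 70, 66, 68, 70, 77, 45, 44, 50, 52, 55, 54, 54, 57, 58, 63, 68, 71, 78, 81, 82, 85, 88, 92, 93, 96, 96, 96, 95, 95, 97, 95, 97]
-0.1 [[197.6, 173.6], [213.7, 159.3], [206.8, 411.6]]
-0.05 [[196.4, 176.8], [213.0, 156.8], [207.8, 407.4]]
0 [[195.3, 180.5], [212.2, 154.5], [208.7, 403.0]]
0.05 [[194.2, 184.5], [211.4, 152.4], [209.6, 398.5]]
```

```bash
python3 -c "
from bench import ctrl; print(ctrl.hand_in())"
```

```text
the job is handed in; nothing more can be done
None
```

I picked up and shook all three cases; case C, the one beside the balance, holds the ball. I handed in at about 47 s with it held still over the tray.

- **Which case:** With case C the moment about the grip axis swung by up to ±0.3 N m after a shake and settled at different values, from about -0.06 to +0.2. Cases A and B stayed at about 0.01–0.02 N m through the same shakes.
- **Cases put back:** A and B are flat within about 1 mm of where they stood. C was also set back there between its test and the final pick.
- **Final hold:** The tool is at (0.670, 0.154), within a few mm of the tray's middle. The case's underside is about 0.2 m above the worktop, and the tray rim is 37 mm high. The wrist image shows the case level to within about 0.05 rad, with the grip steady.
- **Bystanders:** I never touched the timer, stopper, bottle or dish. The timer and stopper stand undisturbed in the last picture, but the arm hid the bottle and dish in it.
- **Does not agree:** C's moment change of about 0.2 N m was larger than the roughly 0.1 N m the ball should give, and I could not explain it. That is why I also tested A and B.

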